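Fit the bayonet temperature probe to the block heater

TASK

Take the bayonet temperature probe (the one with the flat wing grip and two side pins) from the probe rack, dip its tip well down into the small low jar of contact paste and lift it out again. Then push it down into the probe socket on the block heater against the spring, with its pins in the entry slots, turn it a quarter turn clockwise as seen from above, and let the spring lift the pins up into the notches so that it is locked. Do not let go: finish while holding the probe there, gripped and locked, with everything else left where it stands.

Things in the scene. Friction and masses are not known exactly. Their poses are not given: they have to be found in the camera images.
- probe: Bayonet temperature probe, 0.12 kg, upright in the rack. Origin on its axis at pin height. Steel cap 27 mm in diameter from 8 mm below the origin (3 mm chamfer) to 15 above; two 5 mm steel pins stick out of it along x, to 20 mm from the axis; stem 8 mm in diameter, 60 mm long below the cap. z up, x along the pins and the wing grip's length. A half turn about z serves as well
- probe_tip (a point): lower end of the probe's stem, on its axis, 68 mm below the origin of the probe; axes as the probe's
- probe_grip (a point): point in the probe's black upright wing grip, on the axis 44 mm above its origin; wing 40 mm long (x), 12 mm thick (y: close the fingers along y), from 20 to 54 mm above the origin, standing on a black flange 38 mm in diameter (15 to 20 mm). With the TCP here the fingertips just clear the flange
- rack: fixed white probe rack, block 70 x 190 x 72 mm high, origin under its centre, z up, y along its length; three holes 11 mm wide, 66 mm deep, in its top at y = -60, 0, +60 mm. In each stands a probe, stem down, cap resting on the top; which is where varies. The bayonet probe's wing may be turned up to 35 degrees from the rack's x
- round_probe: another probe, without pins, in the rack: round black head 30 mm in diameter, 44 mm high. Origin at the underside of its head. Leave it alone
- thin_probe: glass rod thermometer in the rack: black collar 23 mm in diameter, 9 mm high, thin glass rod rising 50 mm over it. Origin at the underside of its collar. Leave it alone
- jar: small low open white jar of contact paste (the paste itself is not modelled), loose, 0.12 kg: 49 mm outer diameter, 36 mm high, wall 3 mm, floor 5 mm thick. Origin under its centre, z up
- jar_rim (a point): centre of the jar's open mouth, at the height of its rim, 36 mm above the table
- heater: block heater, fixed, white housing 220 x 280 x 70 mm high, control panel on its -x side, an aluminium block with capped microtubes (up to 97 mm high) in its middle, a bayonet probe socket near its -y end. Origin under the housing's centre, z up
- socket (a point): centre of the upper rim of the steel probe socket collar: 46 mm outer, 29 mm inner diameter, 24 mm high, rim 109 mm above the table; below it a stem pocket 15 mm wide. Axes as the heater's. Two entry slots for the pins, 9 mm wide, cut down from the rim on the collar's +x and -x sides. Pins go down until their middle is 9.5 to 13.5 mm (11.5 is good) below the rim, then turn clockwise only
- notch (a point): middle of a seated pin in one of the two notches, on the socket's +y side, 17 mm from its axis, 6.5 mm below the rim (the other is at -y). From the slots the pins turn 90 degrees clockwise (seen from above) under a 7 mm thick overhang to a stop; there it has 8 mm wide notches 3 mm up into it, into which the spring lifts the pins: locked
- contact_pad (a joint): travel (m) of the sprung copper pad at the pocket's bottom on which the stem's tip presses: 0 at rest, grows downwards, 0.0155 at most; tip and pad meet when the pins' middle is 1.5 mm above the rim. Spring: 3 N at first contact plus 0.7 N per mm; 8.5 N when locked (0.008), 12 N at the good turning depth (0.013)
- jar_lid: white round lid of the jar, 54 mm wide, 12 mm high, lying beside the jar towards the robot; origin under its centre. Leave it alone
- beaker: empty glass beaker, 68 mm wide, 90 mm high, beyond the jar; origin under its centre. Not the paste jar; leave it alone
- bottle: amber bottle, 68 mm wide, 150 mm high, beyond the rack; origin under its centre. Leave it alone
- dishes: stack of three clear culture dishes, 64 mm wide, 48 mm high, near the robot in front of the heater; origin under its centre. Leave it alone
- spatula: steel laboratory spatula, 200 mm long, about 6 mm thick, lying between robot and rack; origin under its middle. Leave it alone

How it is judged:
By the outcome, as a careful person would: the job done as asked, in the order asked, and still so for the second after the job is handed in, while the arm keeps its last pose, push and grip.
It also fails if it takes over 61 s, if anything falls off the work surface, if the arm or the gripper's body presses on something with over 40 N, if the wrist force passes 120 N, or if a joint passes its speed limit or range.

ROBOT

A 6-joint arm with a two-finger parallel gripper is mounted at the origin on the work surface. World frame = base frame: x ahead of the robot, y to its left, z up, the work surface at z = 0. Lengths are in mm, angles in rad, forces in N, time in s.
With the tool pointing down it reaches from about 425 to 1125 mm from the base axis. Payload 14.9 kg.
Tool frame: the origin (TCP) lies between the finger pads, 19 mm behind the fingertips; this is the grasp point; z points along the fingers, y is the line along which they close (so a half turn about z gives the same grasp; the last joint's range is limited). The gripper opens to 91 mm and grips with 3 to 60 N. Pads are 32 mm wide; open, the fingers measure 118 mm over their backs; the gripper's body (76 mm by 178 mm) begins 60 mm behind the grasp point.
Start: joints at [1.251, 0.379, 1.734, -0, 1.028, -0.033], TCP at [198.026, 671.419, 232.732] pointing down, gripper open.
Joint ranges: [-2.77, 2.77], [-0.74, 2.19], [0, 2.66], [-1.06, 4.2], [0.31, 2.87], [-3.08, 3.08]. Speed limits (rad/s): [1.89, 1.89, 2.39, 3.14, 3.14, 3.14].

INTERFACE

Orientations are given as a unit quaternion [w, x, y, z].
In Python, from bench import robot gives the robot as it stands.
- The arm moves only by the shell command python3 inch.py [OPENING], which reads ROWS from standard input. ROWS is a JSON list of rows, 1 to 10 of them, each of 6 numbers: dx, dy, dz in m, then a rotation vector rx, ry, rz in rad; each row is the pose to reach, as a shift and turn from the pose commanded when the command began, along the tool's axes at that moment; what a row does not reach only later rows make up. A row lasts 1/10 s, in which the tool goes at most 50 mm and 0.15 rad, less where a joint would pass 70% of its speed; a pose out of reach is approached as far as the arm can. OPENING is the opening from 0.0 (shut) to 1.0 (fully open), set as the command begins (- or left out keeps the last). The fingers move at their own pace and stop on an object; the grip force is fixed at half the most. Time passes only in rows, so rows that do not move let the fingers close. It prints the time, the measured TCP pose, the force, the opening and the grip force at its end. Input that does not fit is refused with a message, and nothing moves.
- robot.read_state(): the state, without advancing time (a new reading comes with each control period).
- robot.snapshot(name): name is "side" or "top" or "wrist"; returns a dict with "pixels" (480x640x3 uint8, red, green, blue), "fx", "fy", "cx", "cy" (pixels), "world_to_cam" (4x4, takes a point from world to camera coordinates). Camera axes: x right, y down, z forward; pixel columns grow to the right and rows downward; lengths in mm; the calibration is good to about 2 mm. A picture is of the moment at which its call begins. There is no depth.
- robot.hand_in(): hands the job in; it is judged then, once.
The state is a dict: "t": time; "joint_positions": joint angles; "dq": joint speeds; "effort": joint torques, N m; "position": TCP position; "tool_rot": TCP orientation; "contact_force": force on the tool from outside, world axes, zero at the start; "torque": the same for the moment, N m; "grip_width": opening from 0.0 (shut) to 1.0 (fully open); "gripper_force": force on a finger pad.
Only numpy, scipy, OpenCV 4.12 (cv2) and the standard library are available. Lean on these libraries where they do the work, as an engineer would, in place of code of your own. Each camera call takes 0.05 s, during which the arm holds its last target. There are 200 camera calls.

## Working session

There is one attempt and no reset: what is moved stays moved. The work goes in short steps, Python scripts to look and compute and a shell command to move; the robot and the scene stay as the last step left them, time stands still between calls to the robot, and variables do not carry over. Pictures are saved under pics/ and viewed, at most 10 in all, crops included, and the job is handed in when it is done.

```bash
ls; mkdir -p pics; cat > h.py <<'E'
from bench import robot
import numpy as np, cv2
def snap(n,f):
    s=robot.snapshot(n); cv2.imwrite('pics/'+f,cv2.cvtColor(s['pixels'],cv2.COLOR_RGB2BGR)); return s
def plane(s,u,v,z):
    T=np.array(s['world_to_cam']); R=T[:3,:3]; c=-R.T@T[:3,3]
    d=R.T@np.array([(u-s['cx'])/s['fx'],(v-s['cy'])/s['fy'],1]); return c+d*(z-c[2])/d[2]
def proj(s,p):
    T=np.array(s['world_to_cam']); q=T[:3,:3]@np.array(p)+T[:3,3]; return s['fx']*q[0]/q[2]+s['cx'],s['fy']*q[1]/q[2]+s['cy']
E
python3 - <<'E'
from h import *
import pickle
d={n:snap(n,n+'0.png') for n in ('top','side')}
pickle.dump(d,open('s0.pkl','wb'))
for n,s in d.items():
    T=np.array(s['world_to_cam']);print(n,s['fx'],(-T[:3,:3].T@T[:3,3]).round(),T[:3,:3].round(2).tolist())
print(robot.read_state())
E
```

```text
bench.py
inch.py
pics
top 444.13786494034866 [452. -42. 883.] [[0.02, -1.0, 0.02], [-0.99, -0.02, -0.12], [0.12, -0.02, -0.99]]
side 435.2733269033537 [ 252. -522.  591.] [[0.86, -0.51, 0.02], [-0.33, -0.58, -0.75], [0.39, 0.64, -0.67]]
{'t': 0.1, 'joint_positions': array([ 1.25069426e+00,  3.79360111e-01,  1.73470567e+00,  1.40582530e-05,
        1.02841265e+00, -3.32734541e-02]), 'dq': array([-7.64534501e-04, -2.10271621e-03, -4.20787472e-03,  2.16632579e-03,
       -2.27141414e-03, -7.17837200e-05]), 'effort': array([ 1.45706268e-03, -7.65030956e+01, -4.35300493e+01,  6.52153837e-02,
        3.98887857e-02, -5.32221247e-05]), 'position': array([197.92655642, 671.11560936, 232.15930627]), 'tool_rot': array([-8.37714189e-05,  1.42926777e-01,  9.89733166e-01, -4.34935182e-04]), 'contact_force': array([ 0.36942536, -0.5815607 , -0.38028049]), 'torque': array([-0.01235238,  0.01408306,  0.04277223]), 'gripper_force': 0.0, 'grip_width': 1.0001634469066987}
```

View pics/top0.png

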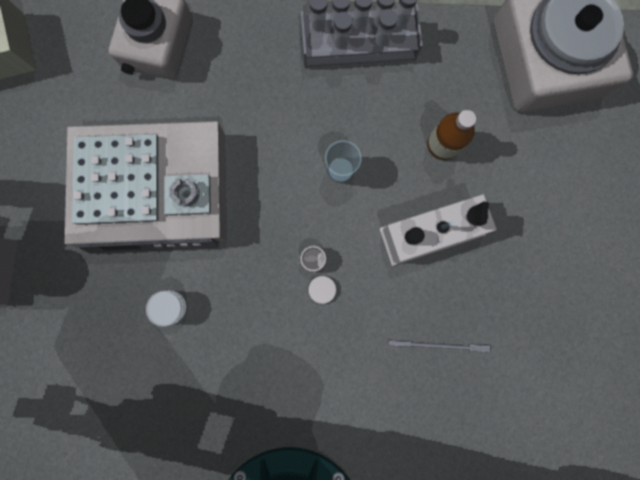

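View pics/side0.png

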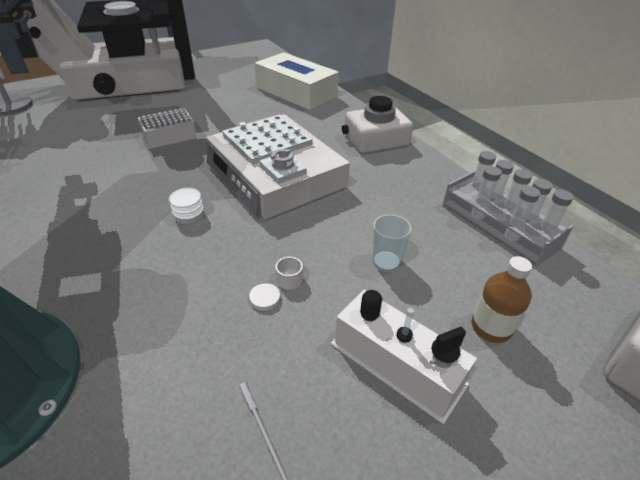

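The bayonet probe is in the rack's right-hand hole in both views: top (478,212), side (447,345). The jar is at top (313,258), the lid at (322,290), and the socket at (185,192). I'll enlarge these areas to measure them.

```bash
python3 - <<'E'
from h import *
a=cv2.imread('pics/top0.png');b=cv2.imread('pics/side0.png')
def c(i,u,v,w,h,k): return cv2.resize(i[v:v+h,u:u+w],(w*k,h*k),interpolation=cv2.INTER_CUBIC)
t=np.hstack([c(a,375,190,130,75,3), c(a,160,165,65,45,5)[:225]])
u=np.hstack([c(b,325,280,150,140,2), c(b,255,135,65,56,5)])[:280]
W=max(t.shape[1],u.shape[1]);p=lambda i:cv2.copyMakeBorder(i,0,0,0,W-i.shape[1],cv2.BORDER_CONSTANT)
o=np.vstack([p(t),p(u)]);print(o.shape);cv2.imwrite('pics/c1.png',o)
E
```

```text
(505, 715, 3)
```

View pics/c1.png

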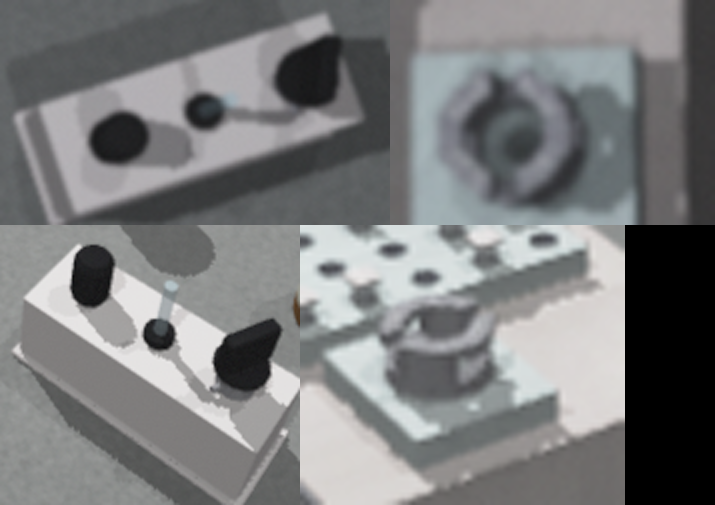

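The enlarged views show the slots on the socket's ±x sides and the rack's top-face corners. The bayonet wing points up and to the right in the top view. I'll compute rough positions from these.

```bash
python3 - <<'E'
from h import *
import pickle
d=pickle.load(open('s0.pkl','rb'));s=d['top'];r=d['side']
P=[plane(s,375+x/3,190+y/3,72)[:2] for x,y in [(40,107),(73,212),(362,120),(328,14)]]
print('rack corners',np.round(P,1).tolist(),np.mean(P,0).round(1))
ax=(P[0]+P[1]-P[2]-P[3]);ax/=np.linalg.norm(ax);print('rack y axis',ax,'bay hole',np.mean(P,0)-60*ax)
# side: rack top corners
print('socket top',plane(s,160+121/5,165+133/5,109), 'side',plane(r,255+138/5,135+ (325-225)/5,109))
hsv=cv2.cvtColor(s['pixels'],cv2.COLOR_RGB2HSV)
g=cv2.cvtColor(s['pixels'],cv2.COLOR_RGB2GRAY)
for n,(u,v,z) in dict(jar=(313,258,36),lid=(322,290,12)).items():
    m=np.zeros_like(g);m[v-18:v+17,u-18:u+18]=(g[v-18:v+17,u-18:u+18]>135)*255
    c=max(cv2.findContours(m,0,2)[0],key=cv2.contourArea);e=cv2.minEnclosingCircle(c);print(n,e,cv2.boundingRect(c),plane(s,*e[0],z))
# heater housing top corners z=70 
for n,(u,v) in dict(TL=(66,126),TR=(219,123),BR=(219,238),BL=(65,243)).items(): print(n,plane(s,u,v,70).round(1))
b=hsv[...,2]<60
m=np.zeros_like(g);m[195:228,462:492]=b[195:228,462:492]*255
c=max(cv2.findContours(m,0,2)[0],key=cv2.contourArea);print(cv2.minAreaRect(c),c[:,0].tolist())
E
```

```text
rack corners [[557.1, -174.0], [493.0, -194.2], [553.3, -373.4], [619.4, -353.8]] [ 555.7 -273.9]
rack y axis [-0.32312557  0.9463561 ] bay hole [ 575.10252377 -330.63669394]
socket top [605.07853549 192.79366341 109.        ] side [603.99519658 194.83561841 109.        ]
jar ((320.0, 259.0), 9.055485725402832) (318, 250, 8, 19) [494.99143925 -49.4169038   36.        ]
lid ((321.8125, 289.4375), 13.61448860168457) (309, 276, 27, 28) [437.22598499 -54.34277694  12.        ]
TL [732.6 431.7  70. ]
TR [746.  146.8  70. ]
BR [528.  136.5  70. ]
BL [513.  414.2  70. ]
((477.65386962890625, 212.73077392578125), (20.003849029541016, 24.710634231567383), 11.309932708740234) [[484, 202], [483, 203], [481, 203], [480, 204], [479, 204], [478, 205], [477, 205], [476, 206], [475, 206], [474, 207], [472, 207], [469, 210], [469, 211], [468, 212], [468, 214], [467, 215], [467, 218], [468, 219], [468, 220], [471, 223], [472, 223], [473, 224], [475, 224], [476, 225], [477, 224], [483, 224], [486, 221], [486, 218], [487, 217], [487, 209], [489, 207], [489, 204], [487, 202]]
```
Rack yaw ~ 18.9° (y axis (-.323,.946) => x axis = (.946,.323), yaw 18.8°). Wing within ±35° of rack x. In top image wing seems to run lower-left to upper-right: direction approx, upper right = +x, -y. Side too. Get it from wrist camera. Move above probe hole at z ~ (probe origin z = 72+8=80; grip at 124; wing top 134). 

The rows are not in the units I measure in: shifts go in m. I convert before sending: -350 mm is -0.35, -340 mm is -0.34.

```bash
echo '[[-0.035, -0.033, 0, 0, 0, 0], [-0.07, -0.066, 0, 0, 0, 0], [-0.105, -0.1, 0, 0, 0, 0], [-0.14, -0.133, 0, 0, 0, 0], [-0.175, -0.167, 0, 0, 0, 0], [-0.21, -0.2, 0, 0, 0, 0], [-0.245, -0.235, 0, 0, 0, 0], [-0.28, -0.27, 0, 0, 0, 0], [-0.315, -0.305, 0, 0, 0, 0], [-0.35, -0.34, 0, 0, 0, 0]]' | python3 inch.py
echo '[[-0.035, -0.035, 0, 0, 0, 0], [-0.07, -0.07, 0, 0, 0, 0], [-0.105, -0.105, 0, 0, 0, 0], [-0.13, -0.15, 0, 0, 0, 0], [-0.155, -0.195, 0, 0, 0, 0], [-0.18, -0.24, 0, 0, 0, 0], [-0.205, -0.285, 0, 0, 0, 0], [-0.23, -0.33, 0, 0, 0, 0], [-0.25, -0.375, 0, 0, 0, 0], [-0.265, -0.42, 0, 0, 0, 0]]' | python3 inch.py
python3 - <<'E'
from h import *
s=snap('wrist','w1.png');T=np.array(s['world_to_cam']);p=robot.read_state()['position'];print(p,(-T[:3,:3].T@T[:3,3]),T[:3,:3].round(2).tolist(),s['fx'])
E
```

```text
t: 1.1
position: [438.0, 244.4, 232.8]
tool_rot: [0.0, 0.143, 0.99, 0.0]
contact_force: [0.9, 0.2, 1.2]
grip_width: 0.997
gripper_force: 0.0
t: 2.1
position: [572.8, -229.7, 232.6]
tool_rot: [-0.0, 0.143, 0.99, 0.0]
contact_force: [0.8, -0.2, -0.1]
grip_width: 0.998
gripper_force: 0.0
[ 573.03277932 -235.31447967  232.82016126] [ 495.3896132  -205.23034907  383.35987025] [[0.28, 0.96, -0.0], [0.92, -0.27, 0.28], [0.27, -0.08, -0.96]] 364.1346352469404
```

View pics/w1.png

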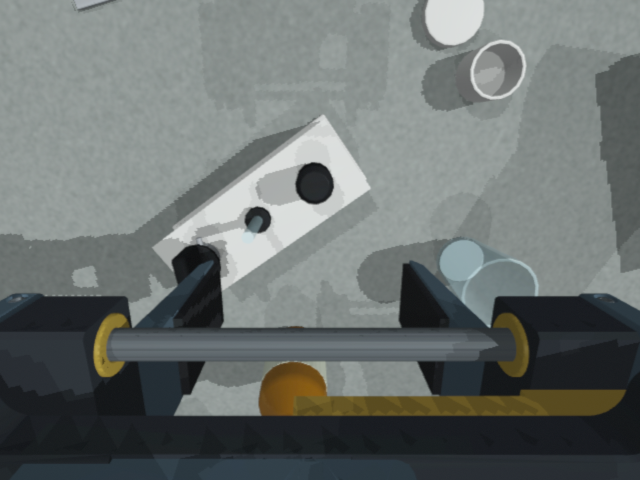

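The wrist view shows the jar rim near (498,70), the lid at (455,12), and the bayonet probe partly hidden behind a finger at (200,265). I'll shift sideways to get the probe between the fingers.

```bash
python3 - <<'E'
from h import *
import pickle
s=robot.snapshot('wrist');pickle.dump(s,open('w1.pkl','wb'))
g=cv2.cvtColor(s['pixels'],cv2.COLOR_RGB2GRAY)
m=np.zeros_like(g);m[35:105,462:532]=(g[35:105,462:532]>205)*255
c=max(cv2.findContours(m,0,2)[0],key=cv2.contourArea);e=cv2.fitEllipse(cv2.convexHull(c));print(e,plane(s,*e[0],36))
E
echo '[[0, -0.03, 0, 0, 0, 0], [0, -0.06, 0, 0, 0, 0], [0, -0.085, 0, 0, 0, 0], [0, -0.085, 0, 0, 0, 0]]' | python3 inch.py
python3 - <<'E'
from h import *
import pickle
s=snap('wrist','w2.png');pickle.dump(s,open('w2.pkl','wb'))
a=cv2.imread('pics/w2.png')[180:340,210:410];cv2.imwrite('pics/w2c.png',cv2.resize(a,None,fx=3.5,fy=3.5,interpolation=2))
print(robot.read_state()['position'])
E
```

```text
((504.65753173828125, 66.06378173828125), (51.4204216003418, 60.72911834716797), 31.704803466796875) [493.76785974 -33.95940808  36.        ]
t: 2.6
position: [547.9, -310.8, 232.5]
tool_rot: [-0.0, 0.144, 0.99, -0.0]
contact_force: [0.5, 0.5, 0.6]
grip_width: 1.0
gripper_force: 0.0
[ 548.18579987 -309.57144885  232.43281462]
```

View pics/w2c.png

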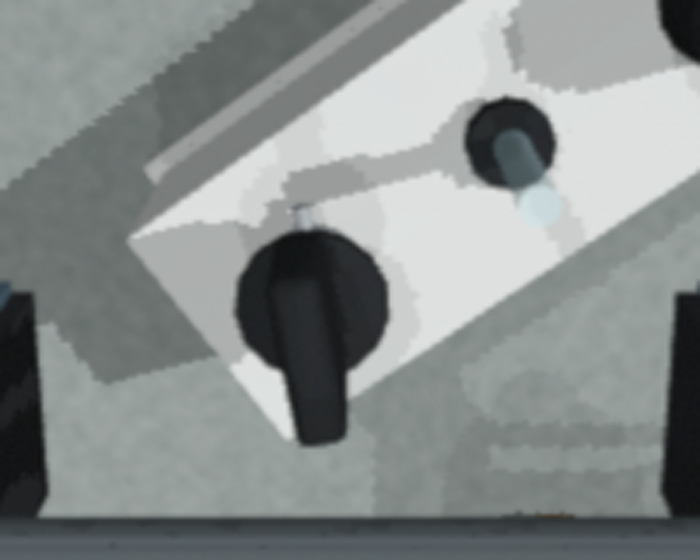

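The close view shows the wing's top face with left edge (272,285)–(303,443) and right edge (318,285)–(346,437). The flange is centred near (312,302) and one pin is visible at (303,215).

```bash
python3 - <<'E'
from h import *
import pickle
s=pickle.load(open('w2.pkl','rb'))
f=lambda x,y,z:plane(s,210+x/3.5,180+y/3.5,z)[:2]
L=[f(272,285,134),f(303,443,134)];R=[f(318,285,134),f(346,437,134)]
print('wing',np.round(L+R,1).tolist(),np.mean(L+R,0))
for a,b in (L,R): d=b-a;print(np.degrees(np.arctan2(d[1],d[0])),np.linalg.norm(d))
fl=f(312,302,100);pin=f(303,210,80);w=np.mean(L+R,0);print('flange',fl,'pin',pin)
for q in (fl,w): d=q-pin;print(np.degrees(np.arctan2(d[1],d[0])),np.linalg.norm(d))
print(f(237,302,100),f(388,302,100))
t=pickle.load(open('s0.pkl','rb'))['top'];print('jar',plane(t,313,258.5,36))
r=pickle.load(open('s0.pkl','rb'))['side'];print('jar side',plane(r,289,266.5,36))
print(proj(t,[605,194,109]))
from scipy.spatial.transform import Rotation as Ro
print(Ro.from_quat(robot.read_state()['tool_rot'],scalar_first=True).as_matrix().round(4))
E
```

```text
wing [[554.6, -328.8], [591.2, -333.4], [557.3, -319.6], [592.5, -324.0]] [ 573.88635719 -326.46706586]
-7.100095717295607 36.87352559485776
-7.1583927228828275 35.41452612347607
flange [ 572.85593104 -326.81839693] pin [ 556.04677962 -324.6527797 ]
-7.341296326986512 16.94808158538826
-5.807018801565306 17.931596751056755
[ 567.7843416  -343.89910489] [ 577.99487635 -309.51083983]
jar [495.67624496 -36.0712324   36.        ]
jar side [493.9323194  -36.53562335  36.        ]
(np.float64(183.50909124014348), np.float64(191.62831565047023))
[[-9.587e-01  2.844e-01 -5.000e-04]
 [ 2.844e-01  9.587e-01  3.000e-04]
 [ 5.000e-04  2.000e-04 -1.000e+00]]
```

```bash
echo '[[-0.015, -0.004, 0.02, 0, 0, -0.08], [-0.0285, -0.0072, 0.04, 0, 0, -0.164], [-0.0285, -0.0072, 0.05, 0, 0, -0.164], [-0.0285, -0.0072, 0.05, 0, 0, -0.164], [-0.0285, -0.0072, 0.05, 0, 0, -0.164]]' | python3 inch.py 0.45; python3 -c "
from h import *
s=robot.read_state();print(s['position'],s['tool_rot'],s['grip_width'])"
```

```text
t: 3.15
position: [573.8, -323.2, 183.1]
tool_rot: [-0.0, 0.062, 0.998, 0.0]
contact_force: [0.3, 0.2, 0.2]
grip_width: 0.593
gripper_force: 0.0
[ 573.78940561 -323.24050547  183.06633846] [-1.64718476e-04  6.19935341e-02  9.98076532e-01  1.08915801e-04] 0.5931771084420844
```

Scaled: 58 mm is 0.058, -3.4 mm is -0.0034.

```bash
echo '[[0, -0.0034, 0.015, 0, 0, 0], [0, -0.0034, 0.03, 0, 0, 0], [0, -0.0034, 0.045, 0, 0, 0], [0, -0.0034, 0.053, 0, 0, 0], [0, -0.0034, 0.058, 0, 0, 0], [0, -0.0034, 0.058, 0, 0, 0], [0, -0.0034, 0.058, 0, 0, 0]]' | python3 inch.py; echo '[[0, 0, 0, 0, 0, 0], [0, 0, 0, 0, 0, 0], [0, 0, 0, 0, 0, 0], [0, 0, 0, 0, 0, 0], [0, 0, 0, 0, 0, 0], [0, 0, 0, 0, 0, 0]]' | python3 inch.py 0.0
```

```text
t: 3.85
position: [573.8, -327.5, 125.0]
tool_rot: [0.0, 0.061, 0.998, -0.0]
contact_force: [-0.5, -0.2, 0.3]
grip_width: 0.451
gripper_force: 0.0
t: 4.45
position: [573.6, -327.5, 124.8]
tool_rot: [0.0, 0.061, 0.998, -0.0]
contact_force: [0.2, -1.4, 0.1]
grip_width: 0.132
gripper_force: 30.0
```

```bash
echo '[[0, 0, -0.005, 0, 0, 0], [0, 0, -0.015, 0, 0, 0], [0, 0, -0.03, 0, 0, 0], [0, 0, -0.05, 0, 0, 0], [0, 0, -0.075, 0, 0, 0], [0, 0, -0.1, 0, 0, 0], [0, 0, -0.125, 0, 0, 0], [0, 0, -0.145, 0, 0, 0], [0, 0, -0.15, 0, 0, 0], [0, 0, -0.15, 0, 0, 0]]' | python3 inch.py; python3 - <<'E'
from h import *
s=snap('side','s1.png');a=cv2.imread('pics/s1.png')[100:480,240:640];cv2.imwrite('pics/s1c.png',cv2.resize(a,None,fx=1.5,fy=1.5))
print(robot.read_state()['position'])
E
```

```text
t: 5.45
position: [573.7, -327.3, 276.0]
tool_rot: [0.001, 0.061, 0.998, -0.0]
contact_force: [0.2, -0.2, -1.6]
grip_width: 0.13
gripper_force: 30.0
[ 573.33410101 -327.09482785  274.73337434]
```

View pics/s1c.png

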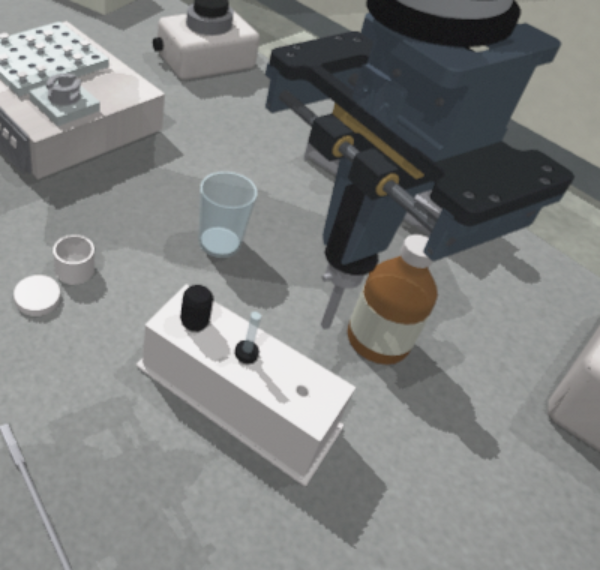

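The probe is held and clear of the rack, with its tip at crop (328,325). The empty hole is at crop (302,391), and the other probes haven't moved. I'll check the tip position against the prediction.

```bash
python3 - <<'E'
from h import *
import pickle
r=pickle.load(open('s0.pkl','rb'))['side'];t=pickle.load(open('s0.pkl','rb'))['top']
im=cv2.imread('pics/s1.png');p=robot.read_state()['position']
print('hole',plane(r,240+302/1.5,100+391/1.5,72))
print('tip pred',proj(r,p-[0,0,112.8]),'seen',240+328/1.5,100+325/1.5, plane(r,240+328/1.5,100+325/1.5,p[2]-112.8))
print(proj(r,p-[0,0,44.8+8]),'capbottom')
g=cv2.cvtColor(im,cv2.COLOR_BGR2GRAY);print(g[280:324:3,448:480])
E
```

```text
hole [ 574.15219579 -329.49596508   72.        ]
tip pred (np.float64(454.60906194213055), np.float64(318.7877751493026)) seen 458.66666666666663 316.66666666666663 [ 580.03443791 -327.21269827  161.93337434]
(np.float64(466.58328359457073), np.float64(286.08265374491907)) capbottom
[[142 143 142 141 141 141 143 140 137 124 112 107  96  87  84  84  82  72
   58  46  33  30  28  29  30  29  32  31  31  29  30  31]
 [143 143 142 141 141 141 136 140 163 179 174 163 144 111  99  94  94 101
   99  91  91  90  91  91  92  78  65  64  62  62  61  61]
 [141 141 139 140 139 139 131 103  99 104 108 103 100  95  98 100 100 100
  101 102 101  99 103  99 101 102  95  95  95  94  92  92]
 [141 139 138 138 138 138 137 137 141 145 145 142 141 136 118 101  99 102
  102 104 105 106 105 106 105 107 104 102  98  95  98 107]
 [158 153 150 150 150 148 144 139 142 140 140 138 138 132 107  88  84  83
   86  87  90 106 125 128 126 126 125 129 138 138 139 140]
 [160 160 161 163 162 161 160 162 161 151 145 144 136 111  98  95  88  89
   89  88 106 136 140 137 136 135 135 133 134 134 136 144]
 [155 157 157 158 
[... 479 characters left out ...]
2 141 139 138 147 158 152 144 138]
 [157 159 160 159 158 157 160 143  96  93  95  95  96  94 110 142 142 135
  136 138 138 139 139 140 141 145 156 158 151 143 138 134]
 [158 161 160 160 159 157 141  97  95  95  97  94  92 113 151 158 160 162
  157 145 140 137 134 134 129 136 156 148 141 136 135 131]
 [155 155 160 162 162 146 105  95  96  95  94  93 116 152 160 156 149 148
  146 146 144 134 124 119  99 109 146 139 137 134 131 127]
 [160 159 157 158 157 155 150 133 121 126 131 139 147 146 144 145 147 149
  150 141 126 125 123 109  75  82 110 136 133 130 127 123]
 [157 156 157 156 154 149 150 151 150 149 149 148 149 149 147 147 146 141
  130 128 125 122 116  98  74  69  66  89 123 126 123 122]]
```

Scaled: 279.9 mm is 0.2799, 113.8 mm is 0.1138.

```bash
echo '[[0.008, 0.02, 0, 0, 0, 0], [0.022, 0.054, 0, 0, 0, 0], [0.038, 0.093, 0, 0, 0, 0], [0.054, 0.132, 0, 0, 0, 0], [0.07, 0.171, 0, 0, 0, 0], [0.086, 0.21, 0, 0, 0, 0], [0.1, 0.246, 0.01, 0, 0, 0], [0.11, 0.27, 0.025, 0, 0, 0], [0.1138, 0.2799, 0.04, 0, 0, 0], [0.1138, 0.2799, 0.05, 0, 0, 0]]' | python3 inch.py;echo '[[0, 0, 0.01, 0, 0, 0], [0, 0, 0.015, 0, 0, 0], [0, 0, 0.015, 0, 0, 0]]' | python3 inch.py; python3 - <<'E'
from h import *
s=snap('side','s2.png');t=snap('top','t2.png')
a=cv2.imread('pics/s2.png')[150:350,200:400];b=cv2.imread('pics/t2.png')[160:360,230:430]
cv2.imwrite('pics/j.png',cv2.resize(np.hstack([a,b]),None,fx=2,fy=2,interpolation=2))
p=robot.read_state()['position'];print(p,proj(s,p-[0,0,112.8]))
E
```

```text
t: 6.5
position: [493.5, -34.4, 222.9]
tool_rot: [-0.001, 0.06, 0.998, 0.0]
contact_force: [0.2, 0.4, -1.3]
grip_width: 0.128
gripper_force: 30.0
t: 6.8
position: [494.7, -36.3, 209.0]
tool_rot: [-0.001, 0.062, 0.998, 0.0]
contact_force: [0.5, 0.4, -0.0]
grip_width: 0.129
gripper_force: 30.0
[495.18847287 -36.17016526 209.91634437] (np.float64(288.61811691939215), np.float64(240.691101688667))
```

View pics/j.png

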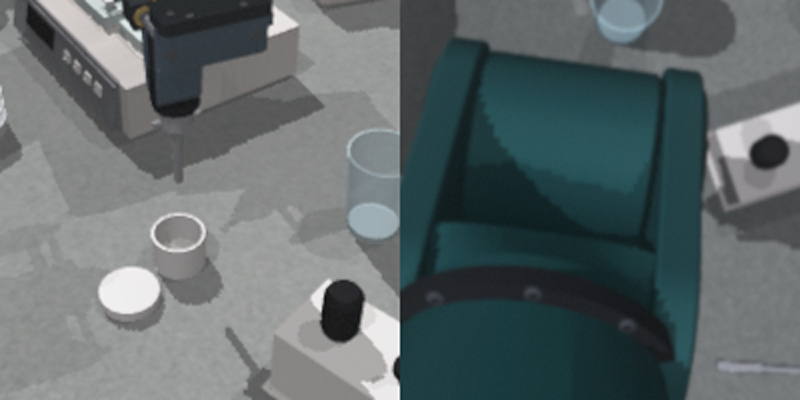

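In the side view the tip (289.5,240) is straight above the jar mouth (289.5,265). I'll dip now.

Scaled: 86 mm is 0.086, 80 mm is 0.08.

```bash
echo '[[0, 0, 0.015, 0, 0, 0], [0, 0, 0.035, 0, 0, 0], [0, 0, 0.055, 0, 0, 0], [0, 0, 0.07, 0, 0, 0], [0, 0, 0.08, 0, 0, 0], [0, 0, 0.086, 0, 0, 0], [0, 0, 0.086, 0, 0, 0], [0, 0, 0.086, 0, 0, 0], [0, 0, 0.086, 0, 0, 0]]' | python3 inch.py;echo '[[0, 0, 0, 0, 0, 0], [0, 0, -0.01, 0, 0, 0], [0, 0, -0.025, 0, 0, 0], [0, 0, -0.05, 0, 0, 0], [0, 0, -0.08, 0, 0, 0], [0, 0, -0.11, 0, 0, 0], [0, 0, -0.14, 0, 0, 0], [0, 0, -0.16, 0, 0, 0], [0, 0, -0.165, 0, 0, 0], [0, 0, -0.165, 0, 0, 0]]' | python3 inch.py; python3 -c "
from h import *
s=robot.read_state();print(s['position'],s['tool_rot'])"
```

```text
t: 7.8
position: [495.4, -35.7, 124.4]
tool_rot: [0.001, 0.061, 0.998, -0.0]
contact_force: [-0.3, 0.2, -0.7]
grip_width: 0.132
gripper_force: 30.0
t: 8.8
position: [495.0, -35.6, 289.4]
tool_rot: [0.001, 0.061, 0.998, -0.0]
contact_force: [0.2, 1.3, -1.3]
grip_width: 0.127
gripper_force: 30.0
[495.02899804 -35.64844756 289.44307341] [ 7.51212239e-04  6.13520099e-02  9.98115908e-01 -3.85819266e-05]
```

Scaled: 235 mm is 0.235, 230 mm is 0.23.

```bash
echo '[[-0.002, 0.02, 0, 0, 0, -0.02], [-0.005, 0.055, 0, 0, 0, -0.05], [-0.008, 0.095, 0, 0, 0, -0.08], [-0.012, 0.135, 0, 0, 0, -0.11], [-0.016, 0.175, 0.005, 0, 0, -0.14], [-0.019, 0.21, 0.015, 0, 0, -0.173], [-0.0214, 0.23, 0.03, 0, 0, -0.173], [-0.0214, 0.235, 0.03, 0, 0, -0.173], [-0.0214, 0.235, 0.03, 0, 0, -0.173], [-0.0214, 0.235, 0.03, 0, 0, -0.173]]' | python3 inch.py; python3 - <<'E'
from h import *
import pickle
s=snap('wrist','w3.png');pickle.dump(s,open('w3.pkl','wb'))
p=robot.read_state();print(p['position'],p['tool_rot'],proj(s,[604,195,109]))
E
```

```text
t: 9.8
position: [544.8, 194.2, 258.8]
tool_rot: [-0.0, -0.025, 1.0, -0.0]
contact_force: [0.6, 0.0, -0.3]
grip_width: 0.13
gripper_force: 30.0
[544.90251806 194.0367864  259.04777083] [ 9.30780054e-05 -2.46833857e-02  9.99695313e-01 -4.66776479e-05] (np.float64(306.7194603656704), np.float64(290.70684277060957))
```

View pics/w3.png

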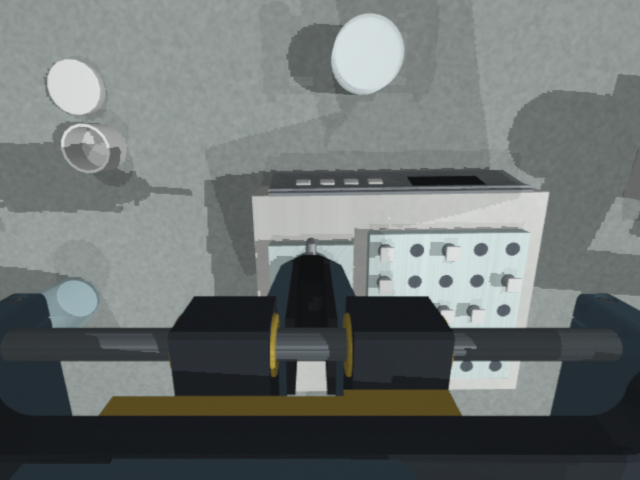

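The wrist view shows the socket is hidden behind the fingers, near its predicted pixel (307,291). I'll step aside to get it in view.

Scaled: -59 mm is -0.059, 23 mm is 0.023.

```bash
echo '[[0.008, -0.02, 0, 0, 0, 0], [0.016, -0.04, 0, 0, 0, 0], [0.023, -0.059, 0, 0, 0, 0], [0.023, -0.059, 0, 0, 0, 0], [0.023, -0.059, 0, 0, 0, 0]]' | python3 inch.py; python3 - <<'E'
from h import *
import pickle
s=snap('wrist','w4.png');pickle.dump(s,open('w4.pkl','wb'))
u,v=map(int,proj(s,[604,195,109]));print(u,v)
c=cv2.imread('pics/w4.png');a=c[v-60:v+40,u-90:u+160]
cv2.imwrite('pics/w4c.png',cv2.resize(a,None,fx=3.2,fy=3.2,interpolation=2))
E
```

```text
t: 10.35
position: [525.1, 134.2, 259.4]
tool_rot: [0.001, -0.024, 1.0, 0.0]
contact_force: [0.7, 0.7, -0.9]
grip_width: 0.132
gripper_force: 30.0
370 312
```

View pics/w4c.png

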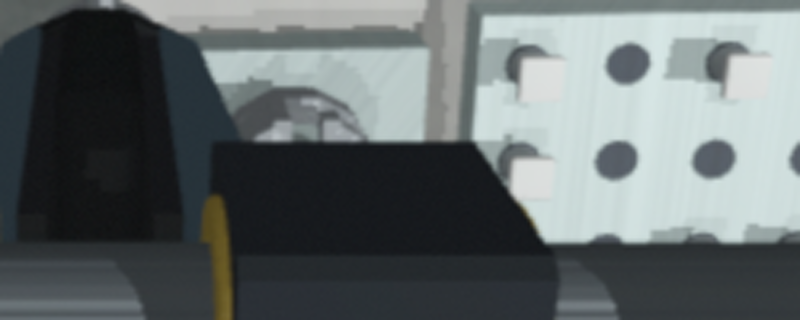

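The carriage still covers most of the socket, because image up is world -x. I'll move +x instead.

Scaled: -25 mm is -0.025, -65 mm is -0.065.

```bash
echo '[[-0.025, 0, 0, 0, 0, 0], [-0.05, 0, 0, 0, 0, 0], [-0.065, 0, 0, 0, 0, 0], [-0.065, 0, 0, 0, 0, 0], [-0.065, 0, 0, 0, 0, 0]]' | python3 inch.py; python3 - <<'E'
from h import *
import pickle
s=snap('wrist','w5.png');pickle.dump(s,open('w5.pkl','wb'))
u,v=map(int,proj(s,[604,195,109]));print(u,v,robot.read_state()['position'],robot.read_state()['tool_rot'])
c=cv2.imread('pics/w5.png');a=c[v-50:v+50,u-70:u+60];pickle.dump((u-70,v-50),open('o.pkl','wb'))
cv2.imwrite('pics/w5c.png',cv2.resize(a,None,fx=6,fy=6,interpolation=2))
E
```

```text
t: 10.9
position: [589.3, 138.3, 258.3]
tool_rot: [-0.0, -0.025, 1.0, -0.0]
contact_force: [-0.6, 0.2, -1.2]
grip_width: 0.128
gripper_force: 30.0
373 246 [588.99120197 138.22844648 258.39814559] [-4.84763076e-04 -2.51752735e-02  9.99682934e-01 -5.20402126e-05]
```

View pics/w5c.png

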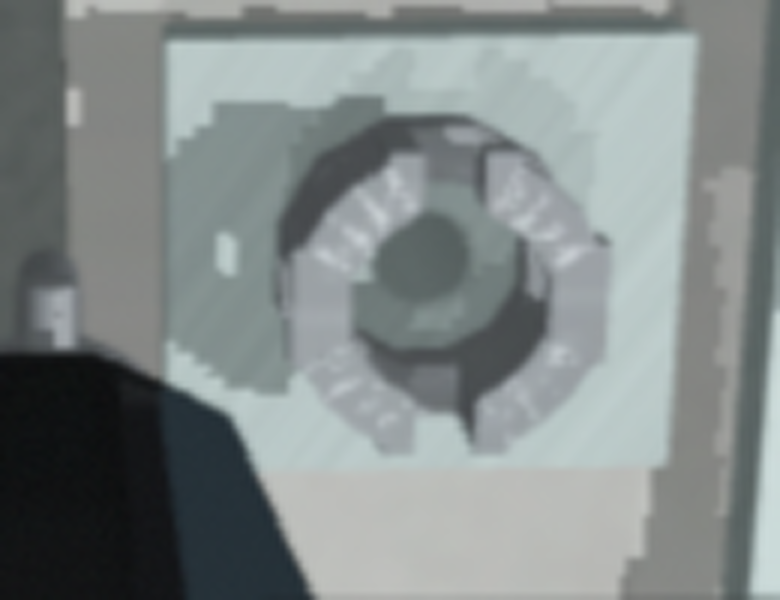

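The socket is now in full view. The rim's centre is near crop (449,302), and the slots are at (456,165) and (444,440). The probe's own pin shows at (52,255).

```bash
python3 - <<'E'
from h import *
import pickle
s=pickle.load(open('w5.pkl','rb'));o=pickle.load(open('o.pkl','rb'))
f=lambda x,y,z:plane(s,o[0]+x/6,o[1]+y/6,z)[:2]
print('c',f(449.5,302,109)); a=f(456,165,109);b=f(443.5,440,109);d=b-a
print('slot yaw',np.degrees(np.arctan2(d[1],d[0])),np.linalg.norm(d))
e=f(160,35,97)-f(697,35,97);print('plate',f(165,35,97),f(697,35,97),f(668,465,97))
p=robot.read_state()['position'];print(p,'pin end',f(52,255,p[2]-44.8),'axis',p[:2])
E
```

```text
c [603.24032058 198.79814491]
slot yaw 3.3864184714948764 41.75463317441973
plate [568.5841854  155.97814347] [564.70394482 232.96535668] [631.52676817 237.50436171]
[588.99120197 138.22844648 258.39814559] pin end [567.62016431 139.33177056] axis [588.99120197 138.22844648]
```

```bash
echo '[[-0.006, 0.018, 0, 0, 0, 0], [-0.012, 0.038, 0, 0, 0, 0], [-0.0184, 0.0564, 0.005, 0, 0, -0.005], [-0.0184, 0.0564, 0.018, 0, 0, -0.005], [-0.0184, 0.0564, 0.024, 0, 0, -0.005], [-0.0184, 0.0564, 0.024, 0, 0, -0.005], [-0.0184, 0.0564, 0.024, 0, 0, -0.005]]' | python3 inch.py; python3 - <<'E'
from h import *
s=snap('side','s3.png');a=cv2.imread('pics/s3.png')[90:190,230:350]
cv2.imwrite('pics/s3c.png',cv2.resize(a,None,fx=6,fy=6,interpolation=2))
p=robot.read_state()['position'];print(p,robot.read_state()['tool_rot'],[(np.array(proj(s,q))-[230,90])*6 for q in (p-[0,0,112.8],p-[0,0,52.8],[p[0],p[1],109])])
E
```

```text
t: 11.65
position: [605.2, 195.2, 234.5]
tool_rot: [-0.0, -0.027, 1.0, -0.0]
contact_force: [0.8, -0.1, -1.2]
grip_width: 0.128
gripper_force: 30.0
[605.43209439 195.15034123 234.87938039] [ 1.80800299e-05 -2.74181986e-02  9.99624050e-01  1.37463832e-06] [array([317.52105541, 355.72917662]), array([311.16403641, 196.79701591]), array([318.83326354, 388.53575991])]
```

View pics/s3c.png

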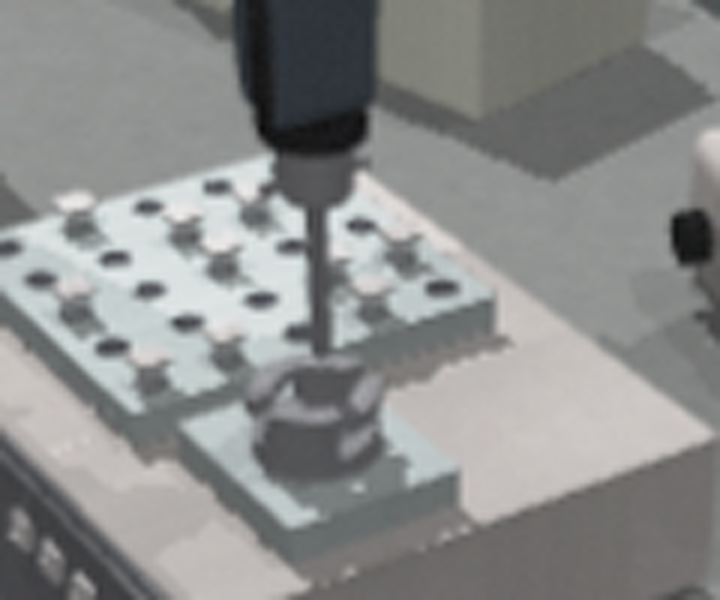

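In the side view the stem lands at about x=323 and the collar is centred at 315.5. The probe is therefore about 2 mm too far to the image right, which agrees with the bias-corrected wrist estimate of (604.4,196.9). I'll correct this and descend until the cap is just above the rim.

Scaled: 1.8 mm is 0.0018, 1.1 mm is 0.0011.

```bash
echo '[[0.0011, 0.0018, 0, 0, 0, 0], [0.0011, 0.0018, 0, 0, 0, 0], [0.0011, 0.0018, 0.02, 0, 0, 0], [0.0011, 0.0018, 0.04, 0, 0, 0], [0.0011, 0.0018, 0.055, 0, 0, 0], [0.0011, 0.0018, 0.065, 0, 0, 0], [0.0011, 0.0018, 0.07, 0, 0, 0], [0.0011, 0.0018, 0.07, 0, 0, 0], [0.0011, 0.0018, 0.07, 0, 0, 0]]' | python3 inch.py; echo '[[0, 0, 0.001, 0, 0, 0], [0, 0, 0.002, 0, 0, 0], [0, 0, 0.002, 0, 0, 0]]' | python3 inch.py; python3 -c "
from h import *
s=robot.read_state();print(s['position'],s['contact_force'],s['torque'],s['tool_rot'])"
```

```text
t: 12.6
position: [604.6, 197.2, 165.3]
tool_rot: [0.0, -0.028, 1.0, 0.0]
contact_force: [-1.0, -0.0, -0.4]
grip_width: 0.132
gripper_force: 30.0
t: 12.9
position: [604.2, 197.1, 162.9]
tool_rot: [0.0, -0.028, 1.0, 0.0]
contact_force: [0.3, -0.5, -1.5]
grip_width: 0.126
gripper_force: 30.0
[604.22225527 197.13967533 162.90369573] [ 0.30368207 -0.51509791 -1.51671535] [ 0.00146094  0.00708437 -0.00147522] [ 1.03879276e-04 -2.75640146e-02  9.99620034e-01  3.53570829e-05]
```

```bash
for i in 1 2 3; do echo '[[0, 0, 0.001, 0, 0, 0], [0, 0, 0.002, 0, 0, 0], [0, 0, 0.002, 0, 0, 0], [0, 0, 0.002, 0, 0, 0]]' | python3 inch.py | sed -n '2p;4p'; python3 -c "
from h import *
print(robot.read_state()['torque'].round(3))"; done
```

```text
position: [604.2, 197.1, 160.7]
contact_force: [0.2, -0.5, -0.8]
[0.089 0.035 0.056]
position: [604.2, 197.1, 158.7]
contact_force: [-0.8, 0.9, -0.2]
[0.016 0.046 0.037]
position: [604.1, 197.1, 156.6]
contact_force: [-0.9, -0.5, -1.3]
[ 0.074  0.201 -0.01 ]
```

```bash
for i in 1 2 3; do echo '[[0, 0, 0.001, 0, 0, 0], [0, 0, 0.002, 0, 0, 0], [0, 0, 0.002, 0, 0, 0], [0, 0, 0.002, 0, 0, 0]]' | python3 inch.py | sed -n '2p;4p'; python3 -c "
from h import *
print(robot.read_state()['torque'].round(3))"; done
```

```text
position: [604.2, 197.2, 154.8]
contact_force: [-1.3, 0.4, 0.4]
[0.11  0.455 0.024]
position: [604.2, 197.2, 152.8]
contact_force: [-4.4, 1.6, 3.1]
[0.239 0.681 0.032]
position: [604.2, 197.2, 150.9]
contact_force: [-3.4, 1.1, 6.2]
[0.171 0.867 0.052]
```

```bash
echo '[[0.0004, 0.0001, 0.001, 0, 0, 0], [0.0004, 0.0001, 0.002, 0, 0, 0], [0.0004, 0.0001, 0.003, 0, 0, 0], [0.0004, 0.0001, 0.004, 0, 0, 0], [0.0004, 0.0001, 0.0045, 0, 0, 0], [0.0004, 0.0001, 0.0045, 0, 0, 0]]' | python3 inch.py | sed -n '2p;4p'; echo '[[0, 0, 0.001, 0, 0, 0], [0, 0, 0.002, 0, 0, 0], [0, 0, 0.003, 0, 0, 0], [0, 0, 0.004, 0, 0, 0], [0, 0, 0.0042, 0, 0, 0], [0, 0, 0.0042, 0, 0, 0]]' | python3 inch.py; python3 -c "
from h import *
s=robot.read_state();print(s['position'],s['contact_force'],s['torque'].round(3))"
```

```text
position: [604.1, 197.2, 146.7]
contact_force: [-3.2, 0.1, 8.3]
t: 16.5
position: [604.2, 197.2, 142.9]
tool_rot: [0.0, -0.028, 1.0, 0.0]
contact_force: [-5.5, -1.2, 12.4]
grip_width: 0.131
gripper_force: 30.0
[604.15104442 197.24393633 142.86104168] [-5.47485521 -1.15373263 12.35954941] [-0.193  1.176  0.004]
```

```bash
echo '[[0.0006, 0, 0.0005, 0, 0, 0], [0.0006, 0, 0.0005, 0, 0, 0.1], [0.0006, 0, 0.0005, 0, 0, 0.2], [0.0006, 0, 0.0005, 0, 0, 0.3], [0.0006, 0, 0.0005, 0, 0, 0.3]]' | python3 inch.py; python3 -c "
from h import *
s=robot.read_state();print(s['position'],s['contact_force'],s['torque'].round(3))"
```

```text
t: 17.0
position: [604.1, 197.5, 142.5]
tool_rot: [0.001, 0.124, 0.992, 0.0]
contact_force: [-3.8, 1.1, 11.3]
grip_width: 0.125
gripper_force: 30.0
[604.06894559 197.52333148 142.48061162] [-3.78399556  1.10674533 11.28282514] [0.228 0.529 0.   ]
```

```bash
echo '[[0, 0, 0, 0, 0, 0.12], [0, 0, 0, 0, 0, 0.24], [0, 0, 0, 0, 0, 0.36], [0, 0, 0, 0, 0, 0.48], [0, 0, 0, 0, 0, 0.6], [0, 0, 0, 0, 0, 0.72], [0, 0, 0, 0, 0, 0.84], [0, 0, 0, 0, 0, 0.96], [0, 0, 0, 0, 0, 1.06], [0, 0, 0, 0, 0, 1.06]]' | python3 inch.py; python3 -c "
from h import *
s=robot.read_state();print(s['position'],s['contact_force'],s['torque'].round(3))"; for i in 1 2; do  echo '[[0, 0, 0, 0, 0, 0.06], [0, 0, 0, 0, 0, 0.12], [0, 0, 0, 0, 0, 0.12]]' | python3 inch.py;  python3 -c "
from h import *
s=robot.read_state();print(s['position'],s['contact_force'],s['torque'].round(3))";done
```

```text
t: 18.0
position: [604.5, 197.7, 142.7]
tool_rot: [0.001, 0.609, 0.794, 0.001]
contact_force: [-1.6, 2.0, 11.1]
grip_width: 0.127
gripper_force: 30.0
[604.46414269 197.71224325 142.69563889] [-1.60929423  1.99599263 11.08668184] [0.444 0.264 0.002]
t: 18.3
position: [604.6, 197.7, 142.8]
tool_rot: [0.001, 0.654, 0.756, 0.001]
contact_force: [-0.8, 2.9, 10.9]
grip_width: 0.131
gripper_force: 30.0
[604.56038619 197.70713332 142.75096497] [-0.78552439  2.9065033  10.85368962] [ 0.454  0.123 -0.04 ]
t: 18.6
position: [604.6, 197.6, 142.8]
tool_rot: [0.001, 0.699, 0.715, 0.002]
contact_force: [0.7, 1.8, 9.7]
grip_width: 0.131
gripper_force: 30.0
[604.64238562 197.6239174  142.76080742] [0.71993278 1.84045798 9.74729702] [0.245 0.053 0.008]
```

The rows are not in the units I measure in: shifts go in m. I convert before sending: -3 mm is -0.003, -2 mm is -0.002.

```bash
echo '[[0, 0, -0.001, 0, 0, 0], [0, 0, -0.002, 0, 0, 0], [0, 0, -0.003, 0, 0, 0], [0, 0, -0.003, 0, 0, 0], [0, 0, -0.003, 0, 0, 0]]' | python3 inch.py|sed -n '2,4p'; python3 -c "
from h import *
s=robot.read_state();print(s['position'],s['contact_force'],s['torque'].round(3))"; for i in 1 2; do echo '[[0, 0, -0.0005, 0, 0, 0], [0, 0, -0.001, 0, 0, 0], [0, 0, -0.001, 0, 0, 0]]' | python3 inch.py|sed -n '2,4p';  python3 -c "
from h import *
s=robot.read_state();print(s['position'],s['contact_force'],s['torque'].round(3))";done
```

```text
position: [604.6, 197.6, 145.7]
tool_rot: [0.001, 0.698, 0.716, 0.001]
contact_force: [0.4, 2.4, 8.2]
[604.59728728 197.59018162 145.67981863] [0.41403992 2.39688182 8.18930053] [ 0.338 -0.046 -0.013]
position: [604.5, 197.6, 146.5]
tool_rot: [0.001, 0.698, 0.716, 0.001]
contact_force: [-0.0, 2.0, 8.1]
[604.52498276 197.59112295 146.53254248] [-0.01341185  2.01008263  8.05354036] [ 0.373 -0.211  0.011]
position: [604.5, 197.6, 147.4]
tool_rot: [0.001, 0.698, 0.716, 0.001]
contact_force: [2.1, 2.1, 7.0]
[604.4509654  197.55980252 147.38110899] [2.08362635 2.12210043 7.01317643] [ 0.419 -0.346  0.041]
```

```bash
for i in 1 2; do echo '[[0, 0, -0.0005, 0, 0, 0], [0, 0, -0.0005, 0, 0, 0], [0, 0, -0.0005, 0, 0, 0]]' | python3 inch.py|sed -n '2,4p';  python3 -c "
from h import *
s=robot.read_state();print(s['position'],s['contact_force'],s['torque'].round(3))";done; echo '[[0, 0, 0, 0, 0, -0.02], [0, 0, 0, 0, 0, -0.04], [0, 0, 0, 0, 0, -0.04]]' | python3 inch.py|sed -n '2,4p';  python3 -c "
from h import *
s=robot.read_state();print(s['position'],s['contact_force'],s['torque'].round(3))"
```

```text
position: [604.3, 197.5, 147.5]
tool_rot: [0.001, 0.698, 0.716, 0.001]
contact_force: [5.3, 3.1, 1.9]
[604.34808814 197.54635939 147.54045286] [5.26282318 3.06120127 1.86817265] [ 0.635 -1.048  0.018]
position: [604.3, 197.5, 147.6]
tool_rot: [0.001, 0.698, 0.716, 0.001]
contact_force: [6.0, 3.4, -2.9]
[604.281118   197.49199377 147.64304183] [ 5.9793982   3.39110035 -2.93735651] [ 0.721 -1.447  0.034]
position: [603.9, 197.5, 147.6]
tool_rot: [0.0, 0.683, 0.73, 0.001]
contact_force: [5.2, 4.2, -1.2]
[603.94672587 197.45249189 147.64203583] [ 5.15676875  4.24990313 -1.19661609] [ 0.738 -1.229 -0.026]
```

Scaled: 0.7 mm is 0.0007, 0.4 mm is 0.0004.

```bash
echo '[[0, 0, 0.0004, 0, 0, 0], [0, 0, 0.0007, 0, 0, 0], [0, 0, 0.0007, 0, 0, 0], [0, 0, 0.0007, 0, 0, 0], [0, 0, 0.0007, 0, 0, 0]]' | python3 inch.py;  python3 -c "
from h import *
s=robot.read_state();print(s['position'],s['contact_force'],s['torque'].round(3))
if 145.5<s['position'][2]<148 and s['gripper_force']>20: print(robot.hand_in())"
```

```text
t: 21.1
position: [604.0, 197.5, 147.4]
tool_rot: [0.001, 0.683, 0.73, 0.001]
contact_force: [3.6, 2.8, 5.5]
grip_width: 0.132
gripper_force: 30.0
[604.02784814 197.46525541 147.44320795] [3.64570422 2.80423025 5.54263942] [ 0.722 -0.972  0.056]
the job is handed in; nothing more can be done
None
```

I dipped the bayonet probe, turned it a quarter turn clockwise in the socket and handed the job in at 21 s, still gripped; the height and force readings show the pins seated in the notches, though I took no final picture and viewed 11 pictures, one over the limit of 10.

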